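Make up two fossil preparators' work trays

TASK

Make up the two work trays from the things lying on the bench. In the empty tray set the cork ring on the tray floor, rest the ammonite level and centred on top of it, and lay the pin vice flat on the tray floor beside them; in the tray with the limb bone lay the flat brush and stand the dropper bottle upright, both on the bare tray floor beside the bone's foam bed. Set the ammonite and the glass bottle down rather than dropping them, and leave the round brush, the screw-cap bottle and the squat jar where they are.

Things in the scene. Friction and masses are not known exactly. Their poses are not given: they have to be found in the camera images.
- empty_tray: Bare metal tray, open on top, fixed to the bench; outside 160 (its x) x 220 (its y) x 18 mm high, walls and floor 3 mm thick. Origin: centre of its underside, so its floor is 3 mm above the origin. z up. The same tray as the other but with nothing in it.
- bone_tray: Fixed metal tray of the same size and origin (160 x 220 x 18 mm, walls and floor 3 mm), holding a brown limb bone on a dark grey foam bed. Both are fixed and fill its +x half: from x = +18 mm to the far wall, along all of y, foam top 15 mm and bone top 47 mm above the origin. Bare floor, 3 mm above the origin: x = -77 to +18 mm, y = -107 to +107 mm.
- cork_ring: Small cork support ring, outer diameter 48 mm, hole 24 mm, 22 mm high, lying flat, loose. Origin: centre of its underside, z up.
- ammonite: Ammonite, a dark brown coiled shell, showing on top of a round grey-brown stone disc of 58 mm diameter; disc 14 mm thick with upright sides between 4 and 10 mm, 22 mm high over the shell; flat below, loose. Origin: centre of its underside, z up.
- pin_vice: Steel pin vice (needle holder) lying on the bench: square bar 10 x 10 mm with a brass nose and a needle at its +x end; reaches from x = -61 to +66 mm of its origin. Origin on the underside, close to its balance point, where it can be gripped across y; long axis x, z up. Loose.
- flat_brush: Flat brush lying on the bench: wooden handle 14 mm wide and 9 mm thick, then a steel ferrule (from x = +17 mm) and a broad pale bristle head 26 mm wide at its +x end; 130 mm long from x = -65 to +65 mm. Origin: underside, at mid length, a place to grip it across y; long axis x, z up. Loose.
- dropper_bottle: Small amber glass dropper bottle standing upright: body 28 mm diameter up to 36 mm height, narrow black cap and a thin rubber bulb, 70 mm high in all. Origin: centre of its underside, z up. Loose, glass.
- round_brush: To be left alone: thin round brush lying on the bench, wooden handle 8 mm thick, pointed dark tip at +x, 132 mm long. Origin: underside at mid length, long axis x.
- screw_bottle: To be left alone: small amber bottle with a plain black screw cap and no bulb, 38 mm diameter, 64 mm high, upright. Origin: centre of its underside.
- squat_jar: To be left alone: squat wide amber jar with a flat black lid, 54 mm diameter, 42 mm high, upright. Origin: centre of its underside.
There are look-alikes about, which are no part of the job. What is shaped like the pin_vice but purple is not meant.

How it is judged (in metres and radians):
At the end, for the whole second after the job is handed in: Empty tray: ring on the floor, ammonite on it within 12 mm of centred, pin vice on the floor. Bone tray: flat brush and dropper bottle on the bare floor. All inside the walls, undersides within 5 mm of their support, level or upright within 0.12 rad, at rest; others within 25 mm of their start (x of cork_ring in the frame of empty_tray between -0.074 and 0.074 m and y of cork_ring in the frame of empty_tray between -0.104 and 0.104 m and z of cork_ring in the frame of empty_tray between -0.001 and 0.008 m and x of pin_vice in the frame of empty_tray between -0.074 and 0.074 m and y of pin_vice in the frame of empty_tray between -0.104 and 0.104 m and z of pin_vice in the frame of empty_tray between -0.001 and 0.008 m and x of ammonite in the frame of empty_tray between -0.074 and 0.074 m and y of ammonite in the frame of empty_tray between -0.104 and 0.104 m and horizontal distance between ammonite and cork_ring below 0.012 m and z of ammonite in the frame of cork_ring between 0.017 and 0.027 m and x of flat_brush in the frame of bone_tray between -0.074 and 0.074 m and y of flat_brush in the frame of bone_tray between -0.104 and 0.104 m and z of flat_brush in the frame of bone_tray between -0.001 and 0.008 m and x of dropper_bottle in the frame of bone_tray between -0.074 and 0.074 m and y of dropper_bottle in the frame of bone_tray between -0.104 and 0.104 m and z of dropper_bottle in the frame of bone_tray between -0.001 and 0.008 m and linear speed of each of cork_ring, ammonite, pin_vice, flat_brush, dropper_bottle below 0.02 m/s and angle between each of cork_ring, ammonite, pin_vice, flat_brush, dropper_bottle's own z axis and vertical below 0.12 rad and distance of each of round_brush, screw_bottle, squat_jar from where it was at the start of the episode below 0.025 m); the robot touches nothing.
It fails at once if the round brush is pushed or carried more than 25 mm from where it lay (distance of round_brush from where it was at the start of the episode above 0.025 m).
It fails at once if the screw-cap bottle is pushed or carried more than 25 mm from where it lay (distance of screw_bottle from where it was at the start of the episode above 0.025 m).
It fails at once if the squat jar is pushed or carried more than 25 mm from where it lay (distance of squat_jar from where it was at the start of the episode above 0.025 m).
It fails at once if the ammonite is dropped: it falls or flies at over 0.6 m/s (a fall of about 18 mm) out of the fingers (linear speed of ammonite above 0.6 m/s and contact force between the fingers and ammonite below 0.05 N).
It fails at once if the dropper bottle is dropped: it falls or flies at over 0.6 m/s (a fall of about 18 mm) out of the fingers (linear speed of dropper_bottle above 0.6 m/s and contact force between the fingers and dropper_bottle below 0.05 N).
It also fails if it takes over 128 s, if anything falls off the work surface, if the arm or the gripper's body presses on something with over 40 N, if the wrist force passes 120 N, or if a joint passes its speed limit or range.

ROBOT

A 6-joint arm with a two-finger parallel gripper is mounted at the origin on the work surface. World frame = base frame: x ahead of the robot, y to its left, z up, the work surface at z = 0. Lengths are in mm, angles in rad, forces in N, time in s.
With the tool pointing down it reaches from about 325 to 1000 mm from the base axis. Payload 5.1 kg.
Tool frame: the origin (TCP) lies at the very end of the fingers, on their centre line; the grasp point (between the pads) lies 19 mm behind it (robot.hold_point_z is the z of the grasp point in the tool frame, in mm); z points along the fingers, y is the line along which they close (so a half turn about z gives the same grasp; the last joint's range is limited). The gripper opens to 85 mm and grips with 20 to 120 N. Pads are 22 mm wide; open, the fingers measure 114 mm over their backs; the gripper's body (76 mm by 85 mm) begins 54 mm behind the grasp point. The pads swing forward as they close: fully open they stand 13 mm farther back than shut.
Start: joints at [-1.221, 0.124, 1.65, -0, 1.367, -0.083], TCP at [272.587, -590.069, 231.322] pointing down, gripper open.
Joint ranges: [-2.61, 2.61], [-1.02, 2.33], [0.03, 2.71], [-1.35, 4.49], [0.32, 2.68], [-2.91, 2.91]. Speed limits (rad/s): [2.57, 2.57, 3.14, 3.14, 3.14, 3.14].

INTERFACE

Orientations are given as a unit quaternion [x, y, z, w].
In Python, from bench import robot gives the robot as it stands. The module is installed in compiled form; this text tells all that it offers.
- The arm moves only by the tool play_rows, never from a script. Its argument "steps" is a list that holds one entry, the list of rows, each a list of 7 numbers: the shift along the tool's x, y, z normalised to -1 to 1, where 1 is 0.025 m, then the turn, a rotation vector about the tool's x, y, z normalised to -1 to 1, where 1 is 4 degrees, then the opening, from -1 (shut) to 1 (fully open). A call has 1 to 12 rows; each row shifts and turns the commanded pose from where the row before left it, along the tool's axes as they then stand; what a row does not reach is not made up. A row lasts 1/8 s, in which the tool goes at most 62.5 mm and 10.7 degrees, less where a joint would pass 70% of its speed; a pose out of reach is approached as far as the arm can. A call with a number of a shift or a turn outside -1 to 1 is refused whole. A call with a gripper value outside its range is refused whole. The fingers move at their own pace and stop on an object; "squeeze" is the grip in N (left out, the last holds). Time passes only in rows, so rows that do not move let the fingers close. It gives the time, the measured TCP pose, the force, the opening and the grip force at its end, in the units of the state.
- robot.observe(): the state, without advancing time (a new reading comes with each control period).
- robot.capture(name): name is "side" or "top" or "wrist"; returns the picture (400x640x3 uint8, red, green, blue); there is no depth.
- robot.camera_params(name): a dict with "mtx" (3x3 intrinsics, pixels), "cam_to_world" (4x4, takes a point from camera to world coordinates). Camera axes: x right, y up, looking along -z (the intrinsics and any distortion apply to the point x, -y, -z); pixel columns grow to the right and rows downward; lengths in mm; the calibration is good to about 2 mm. A picture is of the moment at which its call begins: read the wrist's pose just before it. camera_params takes no time and is no camera call; for the wrist camera it gives the pose at the moment of the call.
- robot.job_done(): hands the job in; it is judged then, once.
The state is a dict: "time": time; "q": joint angles; "joint_vel": joint speeds; "joint_torque": joint torques, N m; "eef_pos": TCP position; "eef_rot": TCP orientation; "contact_force": force on the tool from outside, world axes, zero at the start; "ft_torque": the same for the moment, N m; "gripper_width": finger opening in mm; "grip_force": force on a finger pad.
Only numpy, scipy, OpenCV 4.12 (cv2) and the standard library are available. Lean on these libraries where they do the work, as an engineer would, in place of code of your own. Each camera call takes 0.05 s, during which the arm holds its last target. There are 200 camera calls.

## Working session

There is one attempt and no reset: what is moved stays moved. The work goes in short steps, Python scripts to look and compute and a tool call to move; the robot and the scene stay as the last step left them, time stands still between calls to the robot, and variables do not carry over. Pictures are saved under pics/ and viewed, at most 14 in all, crops included, and the job is handed in when it is done.

Besides the shell and the picture viewer there is one more tool, called after ">>>" as name(argument=value, ...) on one line, values as JSON. play_rows: Moves the arm, as the interface text tells. Its arguments: {"type":"object","properties":{"steps":{"type":"array","items":{"type":"array","items":{"type":"array","items":{"type":"number","minimum":-1,"maximum":1}}}},"squeeze":{"type":"number"}},"required":["steps"]}

```bash
mkdir -p pics; cat > h.py <<'E'
from bench import robot
import numpy as np, cv2
def P(n):
    c=robot.camera_params(n); return np.array(c["mtx"]),np.array(c["cam_to_world"]),c
def back(n,px,z,c=None):
    K,T,_=c or P(n); out=[]
    for u,v in px:
        d=np.linalg.inv(K)@[u,v,1]; d=T[:3,:3]@(d*[1,-1,-1]); o=T[:3,3]
        out.append(o+d*(z-o[2])/d[2])
    return np.array(out)
def proj(n,pts,c=None):
    K,T,_=c or P(n); p=(np.asarray(pts,float)-T[:3,3])@T[:3,:3]; p=p*[1,-1,-1]; q=p@K.T; return q[:,:2]/q[:,2:]
E
python3 - <<'E'
from h import *
for n in("top","side"):
    im=robot.capture(n); cv2.imwrite(f"pics/{n}0.png",im[:,:,::-1]); k=P(n);print(n,k[0].round(1).tolist(),k[1].round(3).tolist(),[x for x in k[2] if x not in("mtx","cam_to_world")])
s=robot.observe();print({k:np.round(v,3).tolist() for k,v in s.items()}, robot.hold_point_z)
E
```

```text
top [[439.4, 0.0, 315.5], [0.0, 439.4, 194.7], [0.0, 0.0, 1.0]] [[0.019, 0.98, -0.198, 296.868], [-1.0, 0.021, 0.011, -51.1], [0.015, 0.198, 0.98, 1145.053], [0.0, 0.0, 0.0, 1.0]] []
side [[444.4, 0.0, 321.8], [0.0, 444.4, 200.9], [0.0, 0.0, 1.0]] [[0.969, 0.162, -0.187, 258.932], [-0.248, 0.662, -0.707, -1024.689], [0.009, 0.732, 0.682, 956.631], [0.0, 0.0, 0.0, 1.0]] []
{'time': 0.1, 'q': [-1.221, 0.124, 1.652, 0.0, 1.367, -0.083], 'joint_vel': [0.0, -0.001, -0.004, 0.0, 0.0, -0.002], 'joint_torque': [0.001, -42.493, -36.665, 0.0, 0.004, -0.0], 'eef_pos': [272.382, -589.563, 230.134], 'eef_rot': [0.977, 0.215, -0.0, -0.001], 'contact_force': [-0.492, -0.786, 0.231], 'ft_torque': [0.007, -0.016, -0.023], 'grip_force': 0.0, 'gripper_width': 85.174} -18.700000000000003
```

View pics/top0.png

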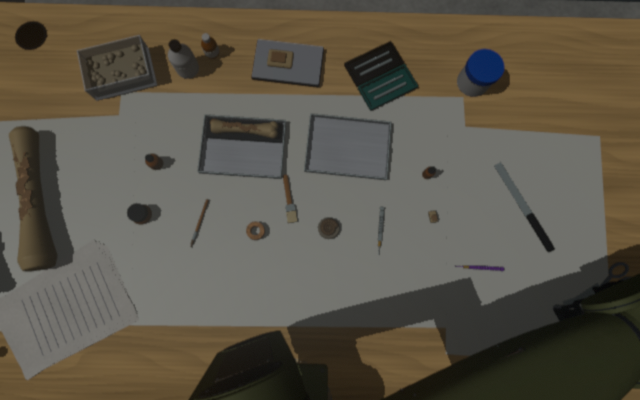

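View pics/side0.png

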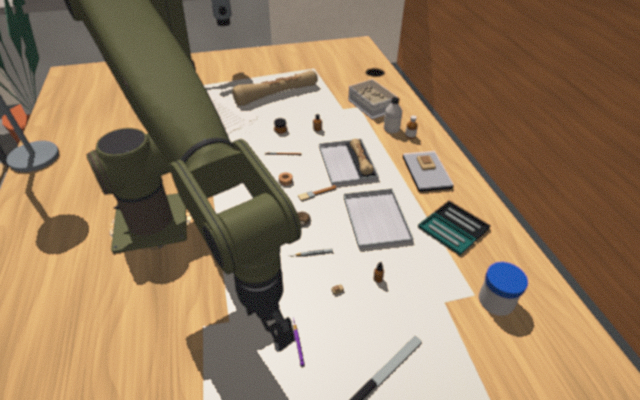

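The top view shows the bone tray at (243,147), the empty tray (349,147), cork ring (256,230), flat brush (290,200), ammonite (329,228), pin vice (381,230), and a dropper bottle candidate (429,172). To leave alone: round brush (200,222), jar (139,213) and screw bottle (153,160). I'll zoom in for detail.

```bash
python3 - <<'E'
import cv2
im=cv2.imread("pics/top0.png")
cv2.imwrite("pics/topc.png",cv2.resize(im[105:265,185:451],None,fx=3,fy=3,interpolation=cv2.INTER_CUBIC))
E
```

```text
(no output)
```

View pics/topc.png

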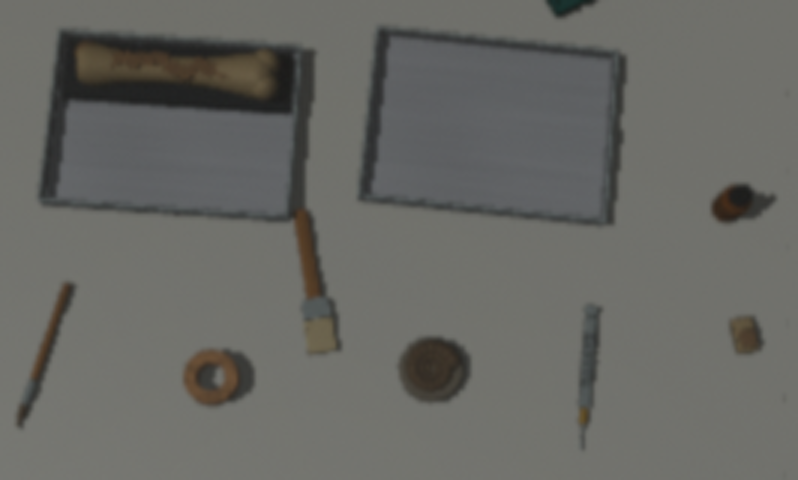

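```bash
python3 - <<'E'
from h import *
c=P("top")
def B(px,z): return back("top",np.array(px)/3+[185,105],z,c)[:,:2]
for nm,px in(("bone",[(60,30),(300,46),(293,216),(42,202)]),("empty",[(378,28),(620,52),(608,222),(360,200)])):
    b=B(px,18); e1=b[1]-b[0]; e2=b[2]-b[3]; f=b[0]-b[3];g=b[1]-b[2]
    print(nm,b.mean(0).round(1),[np.linalg.norm(v).round(1) for v in(e1,e2,f,g)],[np.degrees(np.arctan2(v[1],v[0])).round(1) for v in(e1+e2,f+g)])
print("cork",B([(211,377)],22)); print("amm",B([(433,369)],10))
for nm,px,z in(("brush",[(301,210),(320,353)],6),("vice",[(593,305),(583,450)],5),("round",[(70,285),(20,426)],5)):
    b=B(px,z);v=b[1]-b[0];print(nm,b,b.mean(0),np.linalg.norm(v),np.degrees(np.arctan2(v[1],v[0])))
print("drop body base",B([(727,207)],18), "top",B([(741,194)],64))
print(proj("top",[[600,-320,0],[600,-320,70]]))
E
```

```text
bone [653.7 132. ] [np.float64(216.9), np.float64(220.6), np.float64(160.1), np.float64(157.8)] [np.float64(-92.3), np.float64(-1.1)]
empty [ 658.5 -151.1] [np.float64(220.1), np.float64(219.4), np.float64(161.4), np.float64(158.9)] [np.float64(-94.3), np.float64(-4.6)]
cork [[426.59988291  88.07647435]]
amm [[ 438.8743698  -101.88640835]]
brush [[578.92887814  17.06640422]
 [451.32592136  -3.57327871]] [515.12739975   6.74656275] 129.26140603463097 -170.81202673530817
vice [[ 498.97549938 -242.20750049]
 [ 372.13193745 -232.1171593 ]] [ 435.55371841 -237.1623299 ] 127.2442697690072 175.45172759577287
round [[506.93413323 217.26129034]
 [383.03940901 251.77081768]] [444.98677112 234.51605401] 128.6110810435255 164.43540007644762
drop body base [[ 587.18030427 -359.81049264]] top [[ 586.99425751 -359.52005925]]
[[410.7055685  170.69165299]
 [416.97918035 163.767729  ]]
```

Everything is located and the dimensions agree to within about 2 mm. Next is a helper that turns a target into tool-axis units.

```bash
cat > g.py <<'E'
import sys
from h import *
from scipy.spatial.transform import Rotation as R
# usage: g.py x y z psi  -> remaining move in tool units (xy at present yaw and at target yaw)
x,y,z,psi=map(float,sys.argv[1:5]); s=robot.observe()
r=R.from_quat(s["eef_rot"]); M=r.as_matrix(); p=np.array(s["eef_pos"])
cur=np.degrees(np.arctan2(M[1,0],M[0,0])); d=np.array([x,y,z])-p
a=np.radians(psi); T=np.array([[np.cos(a),np.sin(a),0],[np.sin(a),-np.cos(a),0],[0,0,-1]]).T
rv=np.degrees((r.inv()*R.from_matrix(T)).as_rotvec())/4
print("t%.2f"%s["time"],"pos",p.round(1),"psi %.1f"%cur,"w%.1f"%s["gripper_width"],"grip%.1f"%s["grip_force"])
print("shift now",(M.T@d/25).round(2),"at target yaw",(T.T@d/25).round(2),"turn",rv.round(2))
E
python3 g.py 587 -360 100 88
```

```text
t0.10 pos [ 272.4 -589.6  230.1] psi 24.8 w85.2 grip0.0
shift now [15.27 -3.05  5.21] at target yaw [ 9.62 12.26  5.21] turn [ -0.02  -0.02 -15.8 ]
```

>>> play_rows(steps=[[[0.95, -0.19, 0.2, 0, 0, 0, 1], [0.95, -0.19, 0.2, 0, 0, 0, 1], [0.95, -0.19, 0.2, 0, 0, 0, 1], [0.95, -0.19, 0.2, 0, 0, 0, 1], [0.95, -0.19, 0.2, 0, 0, 0, 1], [0.95, -0.19, 0.2, 0, 0, 0, 1], [0.95, -0.19, 0.2, 0, 0, 0, 1], [0.95, -0.19, 0.2, 0, 0, 0, 1], [0.95, -0.19, 0.2, 0, 0, 0, 1], [0.95, -0.19, 0.2, 0, 0, 0, 1], [0.95, -0.19, 0.2, 0, 0, 0, 1], [0.95, -0.19, 0.2, 0, 0, 0, 1]]], squeeze=40)

```text
time: 1.6
eef_pos: [508.8, -417.3, 170.9]
eef_rot: [0.977, 0.215, -0.0, -0.0]
contact_force: [-0.4, -0.1, 0.2]
gripper_width: 85.3
grip_force: 0.0
```

>>> play_rows(steps=[[[0.97, -0.19, 0.2, 0, 0, 0, 1], [0.97, -0.19, 0.2, 0, 0, 0, 1], [0.97, -0.19, 0.2, 0, 0, 0, 1], [0.97, -0.19, 0.2, 0, 0, 0, 1], [0, 0, 0.2, 0, 0, -1, 1], [0, 0, 0.2, 0, 0, -1, 1], [0, 0, 0.2, 0, 0, -1, 1], [0, 0, 0.2, 0, 0, -1, 1], [0, 0, 0.2, 0, 0, -1, 1], [0, 0, 0.2, 0, 0, -1, 1], [0, 0, 0.2, 0, 0, -1, 1], [0, 0, 0.2, 0, 0, -1, 1]]])

```text
time: 3.1
eef_pos: [588.2, -360.4, 110.9]
eef_rot: [0.879, 0.477, 0.0, -0.0]
contact_force: [-0.5, -0.3, -0.7]
gripper_width: 85.4
grip_force: 0.0
```

>>> play_rows(steps=[[[0, 0, 0, 0, 0, -1, 1], [0, 0, 0, 0, 0, -1, 1], [0, 0, 0, 0, 0, -1, 1], [0, 0, 0, 0, 0, -1, 1], [0, 0, 0, 0, 0, -1, 1], [0, 0, 0, 0, 0, -1, 1], [0, 0, 0, 0, 0, -1, 1], [0, 0, 0, 0, 0, -0.8, 1], [0, 0, 0, 0, 0, 0, 1]]])

```text
time: 4.22
eef_pos: [588.1, -360.5, 111.1]
eef_rot: [0.72, 0.694, 0.0, -0.0]
contact_force: [0.5, -0.9, -0.1]
gripper_width: 85.6
grip_force: 0.0
```

```bash
python3 g.py 587 -360 7 88; python3 -c "
from h import *
cv2.imwrite('pics/w1.png',robot.capture('wrist')[:,:,::-1])
print(proj('wrist',[[587,-360,70],[587,-360,0],[438,-237,10]]))"
```

```text
t4.22 pos [ 588.1 -360.5  111.1] psi 88.0 w85.6 grip0.0
shift now [ 0.02 -0.04  4.17] at target yaw [ 0.02 -0.04  4.17] turn [-0.   -0.   -0.01]
[[314.80386035 228.61060131]
 [315.29554448 200.33944127]
 [115.91089822  57.13093161]]
```

View pics/w1.png

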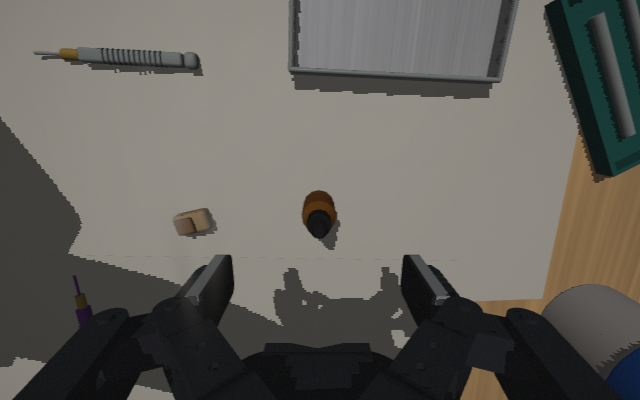

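The wrist view shows the bottle between the open fingers, with the bulb at (320,227) against a predicted (315,229). It is about 2 mm off and the grasp will centre it. Now descend and grip.

>>> play_rows(steps=[[[0, 0, 0.7, 0, 0, 0, 1], [0, 0, 0.7, 0, 0, 0, 1], [0, 0, 0.7, 0, 0, 0, 1], [0, 0, 0.7, 0, 0, 0, 1], [0, 0, 0.7, 0, 0, 0, 1], [0, 0, 0.65, 0, 0, 0, 1], [0, 0, 0, 0, 0, 0, 0], [0, 0, 0, 0, 0, 0, -0.2], [0, 0, 0, 0, 0, 0, -0.5], [0, 0, 0, 0, 0, 0, -1], [0, 0, 0, 0, 0, 0, -1], [0, 0, 0, 0, 0, 0, -1]]], squeeze=40)

```text
time: 5.78
eef_pos: [588.3, -361.4, 8.9]
eef_rot: [0.719, 0.695, 0.0, 0.001]
contact_force: [0.2, 0.4, 5.3]
gripper_width: 26.7
grip_force: 39.9
```

>>> play_rows(steps=[[[0, 0, 0, 0, 0, 0, -1], [0, 0, -0.3, 0, 0, 0, -1], [0, 0, -0.6, 0, 0, 0, -1], [0, 0, -0.8, 0, 0, 0, -1], [0, 0, -0.8, 0, 0, 0, -1], [0, 0, -0.8, 0, 0, 0, -1], [0, 0, -0.4, 0, 0, 0, -1], [0, 0, 0, 0, 0, 0, -1]]])

```text
time: 6.78
eef_pos: [588.0, -361.2, 101.5]
eef_rot: [0.719, 0.695, 0.0, 0.001]
contact_force: [-0.9, 0.3, -0.2]
gripper_width: 26.7
grip_force: 39.4
```

```bash
python3 - <<'E'
import numpy as np
def tr(c,yaw,l):
    a=np.radians(yaw);return np.array(c)+[np.cos(a)*l[0]-np.sin(a)*l[1],np.sin(a)*l[0]+np.cos(a)*l[1]]
print("bottle",tr((653.7,132),-1.7,(-30,70)),"brush",tr((653.7,132),-1.7,(-30,-32)))
E
python3 g.py 625.8 202.9 100 88
```

```text
bottle [625.78984128 202.85917753] brush [622.76388439 100.9040718 ]
t6.78 pos [ 588.  -361.2  101.5] psi 88.0 w26.7 grip39.4
shift now [22.61  0.72  0.03] at target yaw [22.6   0.72  0.06] turn [ 0.03  0.02 -0.  ]
```

>>> play_rows(steps=[[[0.5, 0.03, 0, 0, 0, 0, -1], [0.9, 0.03, 0, 0, 0, 0, -1], [1, 0.03, 0, 0, 0, 0, -1], [1, 0.03, 0, 0, 0, 0, -1], [1, 0.03, 0, 0, 0, 0, -1], [1, 0.03, 0, 0, 0, 0, -1], [1, 0.03, 0, 0, 0, 0, -1], [1, 0.03, 0, 0, 0, 0, -1], [1, 0.03, 0, 0, 0, 0, -1], [1, 0.03, 0, 0, 0, 0, -1], [1, 0.03, 0, 0, 0, 0, -1], [1, 0.03, 0, 0, 0, 0, -1]]])

```text
time: 8.28
eef_pos: [606.4, -74.7, 100.2]
eef_rot: [0.719, 0.695, 0.0, 0.0]
contact_force: [-0.1, -0.2, -0.0]
gripper_width: 26.5
grip_force: 39.4
```

>>> play_rows(steps=[[[1, 0.03, 0, 0, 0, 0, -1], [1, 0.03, 0, 0, 0, 0, -1], [1, 0.03, 0, 0, 0, 0, -1], [1, 0.03, 0, 0, 0, 0, -1], [1, 0.03, 0, 0, 0, 0, -1], [1, 0.03, 0, 0, 0, 0, -1], [1, 0.03, 0, 0, 0, 0, -1], [1, 0.03, 0, 0, 0, 0, -1], [1, 0.03, 0, 0, 0, 0, -1], [1, 0.03, 0, 0, 0, 0, -1], [0.7, 0.03, 0, 0, 0, 0, -1], [0.5, 0.03, 0, 0, 0, 0, -1]]])

```text
time: 9.78
eef_pos: [625.1, 204.3, 100.1]
eef_rot: [0.719, 0.695, -0.0, 0.0]
contact_force: [-0.6, 0.5, -0.7]
gripper_width: 26.6
grip_force: 39.4
```

```bash
python3 g.py 625.8 202.9 13 88
```

```text
t9.78 pos [625.1 204.3 100.1] psi 88.0 w26.6 grip39.4
shift now [-0.05  0.03  3.48] at target yaw [-0.05  0.03  3.48] turn [0.   0.   0.01]
```

>>> play_rows(steps=[[[0, 0, 0.5, 0, 0, 0, -1], [0, 0, 0.7, 0, 0, 0, -1], [0, 0, 0.7, 0, 0, 0, -1], [0, 0, 0.6, 0, 0, 0, -1], [0, 0, 0.5, 0, 0, 0, -1], [0, 0, 0.2, 0, 0, 0, -1], [0, 0, 0.1, 0, 0, 0, -1], [0, 0, 0.1, 0, 0, 0, -1], [0, 0, 0, 0, 0, 0, -1], [0, 0, 0, 0, 0, 0, -1]]])

```text
time: 11.02
eef_pos: [625.5, 203.3, 15.5]
eef_rot: [0.719, 0.695, 0.0, 0.0]
contact_force: [0.2, -0.6, -0.4]
gripper_width: 26.7
grip_force: 39.4
```

>>> play_rows(steps=[[[0, 0, 0.06, 0, 0, 0, -1], [0, 0, 0.04, 0, 0, 0, -1], [0, 0, 0, 0, 0, 0, -1]]])

```text
time: 11.4
eef_pos: [625.1, 203.1, 12.4]
eef_rot: [0.719, 0.695, -0.0, -0.0]
contact_force: [-0.1, -0.7, -0.9]
gripper_width: 26.8
grip_force: 39.4
```

>>> play_rows(steps=[[[0, 0, 0.06, 0, 0, 0, -1], [0, 0, 0, 0, 0, 0, -1], [0, 0, 0, 0, 0, 0, -1]]])

```text
time: 11.78
eef_pos: [625.4, 203.2, 12.0]
eef_rot: [0.719, 0.695, 0.0, 0.0]
contact_force: [-3.5, -0.9, 5.2]
gripper_width: 26.8
grip_force: 39.9
```

Contact at 5 N. Release and rise.

>>> play_rows(steps=[[[0, 0, 0, 0, 0, 0, -0.3], [0, 0, 0, 0, 0, 0, -0.2], [0, 0, 0, 0, 0, 0, -0.05], [0, 0, 0, 0, 0, 0, 0], [0, 0, -0.3, 0, 0, 0, 0], [0, 0, -0.8, 0, 0, 0, 0], [0, 0, -1, 0, 0, 0, 0], [0, 0, -1, 0, 0, 0, 0], [0, 0, -0.9, 0, 0, 0, 0], [0, 0, 0, 0, 0, 0, 0]]])

```text
time: 13.02
eef_pos: [627.2, 203.6, 114.9]
eef_rot: [0.719, 0.695, 0.003, 0.002]
contact_force: [0.3, -0.6, -0.1]
gripper_width: 42.5
grip_force: 0.0
```

```bash
python3 g.py 515.1 6.7 60 9.2; python3 -c "
from h import *
w=robot.capture('wrist')[:,:,::-1]; t=robot.capture('top')[105:265,185:451,::-1]
cv2.imwrite('pics/b1.png',np.vstack([cv2.resize(w,(480,300)),cv2.resize(t,(480,289))]))"
```

```text
t13.03 pos [627.2 203.6 114.9] psi 88.0 w42.5 grip0.0
shift now [-8.03 -4.22  2.16] at target yaw [-5.69  7.06  2.2 ] turn [ 0.06 -0.08 19.7 ]
```

View pics/b1.png

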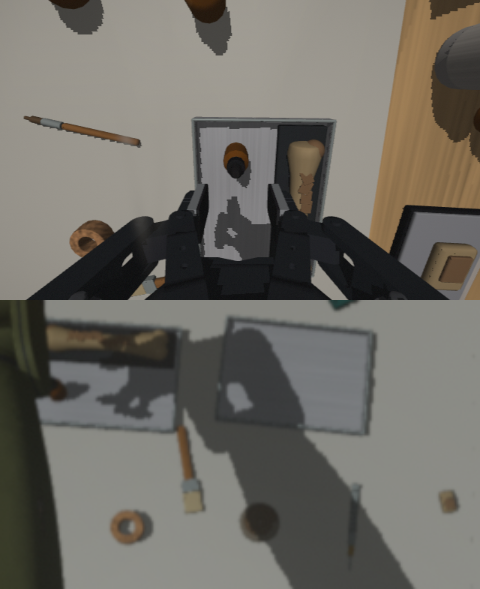

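The bottle stands upright on the bare floor of the bone tray, at (235,160). Now the flat brush.

>>> play_rows(steps=[[[-0.6, -0.35, 0, 0, 0, 0, 0], [-0.95, -0.5, 0, 0, 0, 0, 0], [-0.95, -0.5, 0, 0, 0, 0, 0], [-0.95, -0.5, 0, 0, 0, 0, 0], [-0.95, -0.5, 0, 0, 0, 0, 0], [-0.95, -0.5, 0, 0, 0, 0, 0], [-0.95, -0.5, 0, 0, 0, 0, 0], [-0.95, -0.5, 0, 0, 0, 0, 0], [-0.78, -0.37, 0, 0, 0, 0, 0], [0, 0, 0, 0, 0, 1, 0], [0, 0, 0, 0, 0, 1, 0], [0, 0, 0, 0, 0, 1, 0]]])

```text
time: 14.62
eef_pos: [511.0, 5.6, 109.5]
eef_rot: [0.789, 0.614, -0.001, -0.001]
contact_force: [-0.3, -0.1, -0.2]
gripper_width: 42.8
grip_force: 0.0
```

>>> play_rows(steps=[[[0, 0, 0.15, 0, 0, 1, 0], [0, 0, 0.15, 0, 0, 1, 0], [0, 0, 0.15, 0, 0, 1, 0], [0, 0, 0.15, 0, 0, 1, 0], [0, 0, 0.15, 0, 0, 1, 0], [0, 0, 0.15, 0, 0, 1, 0], [0, 0, 0.15, 0, 0, 1, 0], [0, 0, 0.15, 0, 0, 1, 0], [0, 0, 0.15, 0, 0, 1, 0], [0, 0, 0.15, 0, 0, 1, 0], [0, 0, 0.15, 0, 0, 1, 0], [0, 0, 0.15, 0, 0, 1, 0]]])

```text
time: 16.12
eef_pos: [511.0, 5.7, 64.5]
eef_rot: [0.971, 0.241, -0.001, -0.0]
contact_force: [0.2, -0.3, -0.5]
gripper_width: 42.6
grip_force: 0.0
```

>>> play_rows(steps=[[[0, 0, 0, 0, 0, 1, 0], [0, 0, 0, 0, 0, 1, 0], [0, 0, 0, 0, 0, 1, 0], [0, 0, 0, 0, 0, 1, 0], [0, 0, 0, 0, 0, 0.7, 0], [0, 0, 0, 0, 0, 0, 0]]])

```text
time: 16.88
eef_pos: [511.2, 5.8, 64.8]
eef_rot: [0.997, 0.08, -0.001, -0.0]
contact_force: [0.1, 0.3, -0.6]
gripper_width: 42.7
grip_force: 0.0
```

```bash
python3 g.py 515.1 6.7 2 9.2; python3 -c "
from h import *
w=robot.capture('wrist')[:,:,::-1]; cv2.imwrite('pics/w2.png',w);print(proj('wrist',[[578.9,17.1,6],[515.1,6.7,6],[451.3,-3.6,6]]))"
```

```text
t16.88 pos [511.2   5.8  64.8] psi 9.2 w42.7 grip0.0
shift now [ 0.16 -0.01  2.51] at target yaw [ 0.16 -0.01  2.51] turn [-0.01  0.04  0.  ]
[[316.08378682 126.75183372]
 [316.15620065 216.39353295]
 [316.09538815 291.42642256]]
```

View pics/w2.png

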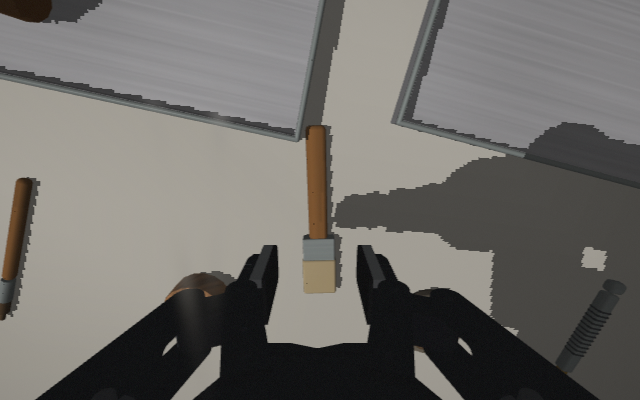

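The brush sits centred between the fingers along column 317, matching the prediction. Descend and grip.

>>> play_rows(steps=[[[0.08, 0, 0.6, 0, 0, 0, 0], [0.08, 0, 0.7, 0, 0, 0, 0], [0, 0, 0.7, 0, 0, 0, 0], [0, 0, 0.35, 0, 0, 0, 0], [0, 0, 0.1, 0, 0, 0, 0], [0, 0, 0, 0, 0, 0, -0.4], [0, 0, 0, 0, 0, 0, -0.7], [0, 0, 0, 0, 0, 0, -1], [0, 0, 0, 0, 0, 0, -1], [0, 0, 0, 0, 0, 0, -1]]], squeeze=50)

```text
time: 18.18
eef_pos: [517.4, 6.8, 5.6]
eef_rot: [0.997, 0.08, 0.001, 0.0]
contact_force: [-0.2, 0.7, 4.8]
gripper_width: 11.7
grip_force: 49.2
```

```bash
python3 g.py 622.8 100.9 8 88.3
```

```text
t18.18 pos [517.4   6.8   5.6] psi 9.2 w11.7 grip49.2
shift now [ 4.76 -3.04 -0.09] at target yaw [ 3.89  4.1  -0.1 ] turn [ 2.000e-02 -1.000e-02 -1.978e+01]
```

>>> play_rows(steps=[[[0, 0, -0.3, 0, 0, 0, -1], [0, 0, -0.7, 0, 0, 0, -1], [0, 0, -0.7, 0, 0, 0, -1], [0, 0, -0.4, 0, 0, -1, -1], [0, 0, -0.2, 0, 0, -1, -1], [0, 0, 0, 0, 0, -1, -1], [0, 0, 0, 0, 0, -1, -1], [0, 0, 0, 0, 0, -1, -1], [0, 0, 0, 0, 0, -1, -1], [0, 0, 0, 0, 0, -1, -1], [0, 0, 0, 0, 0, -1, -1], [0, 0, 0, 0, 0, -1, -1]]])

```text
time: 19.68
eef_pos: [517.2, 6.8, 63.7]
eef_rot: [0.923, 0.385, 0.001, 0.0]
contact_force: [0.3, -0.7, -0.3]
gripper_width: 11.7
grip_force: 48.8
```

>>> play_rows(steps=[[[0, 0, 0, 0, 0, -1, -1], [0, 0, 0, 0, 0, -1, -1], [0, 0, 0, 0, 0, -1, -1], [0, 0, 0, 0, 0, -1, -1], [0, 0, 0, 0, 0, -1, -1], [0, 0, 0, 0, 0, -1, -1], [0, 0, 0, 0, 0, -1, -1], [0, 0, 0, 0, 0, -1, -1], [0, 0, 0, 0, 0, -1, -1], [0, 0, 0, 0, 0, -1, -1], [0, 0, 0, 0, 0, -0.8, -1], [0, 0, 0, 0, 0, 0, -1]]])

```text
time: 21.18
eef_pos: [517.2, 6.8, 63.5]
eef_rot: [0.717, 0.697, 0.0, 0.001]
contact_force: [-0.4, 0.6, 0.4]
gripper_width: 11.4
grip_force: 48.8
```

```bash
python3 g.py 622.8 100.9 8.6 88.3
```

```text
t21.18 pos [517.2   6.8  63.5] psi 88.4 w11.4 grip48.8
shift now [3.88 4.11 2.2 ] at target yaw [3.89 4.11 2.2 ] turn [0.02 0.   0.02]
```

>>> play_rows(steps=[[[0.5, 0.5, 0, 0, 0, 0, -1], [0.8, 0.9, 0, 0, 0, 0, -1], [0.9, 0.9, 0, 0, 0, 0, -1], [0.9, 0.9, 0, 0, 0, 0, -1], [0.5, 0.6, 0.1, 0, 0, 0, -1], [0.28, 0.31, 0.3, 0, 0, 0, -1], [0, 0, 0.6, 0, 0, 0, -1], [0, 0, 0.6, 0, 0, 0, -1], [0, 0, 0.3, 0, 0, 0, -1], [0, 0, 0.15, 0, 0, 0, -1], [0, 0, 0.1, 0, 0, 0, -1], [0, 0, 0, 0, 0, 0, -1]]])

```text
time: 22.68
eef_pos: [622.5, 100.9, 9.1]
eef_rot: [0.717, 0.697, 0.0, 0.0]
contact_force: [0.2, -0.5, -0.9]
gripper_width: 12.0
grip_force: 48.8
```

>>> play_rows(steps=[[[0, 0, 0.05, 0, 0, 0, -1], [0, 0, 0, 0, 0, 0, -1], [0, 0, 0, 0, 0, 0, -0.6], [0, 0, 0, 0, 0, 0, -0.3], [0, 0, 0, 0, 0, 0, -0.2], [0, 0, 0, 0, 0, 0, -0.2], [0, 0, -0.3, 0, 0, 0, -0.2], [0, 0, -0.8, 0, 0, 0, -0.2], [0, 0, -1, 0, 0, 0, 0], [0, 0, -0.7, 0, 0, 0, 1], [0, 0, 0, 0, 0, 0, 1]]])

```text
time: 24.05
eef_pos: [623.9, 101.1, 80.4]
eef_rot: [0.717, 0.697, 0.002, 0.002]
contact_force: [-0.3, -0.3, 0.1]
gripper_width: 77.1
grip_force: 0.0
```

```bash
python3 g.py 426.6 88.1 10 8; python3 -c "
from h import *
cv2.imwrite('pics/w3.png',cv2.resize(robot.capture('wrist')[:,:,::-1],(480,300)))"
```

```text
t24.05 pos [623.9 101.1  80.4] psi 88.4 w77.1 grip0.0
shift now [-0.74 -7.89  2.77] at target yaw [-7.89 -0.58  2.81] turn [ 0.05 -0.06 20.1 ]
```

View pics/w3.png

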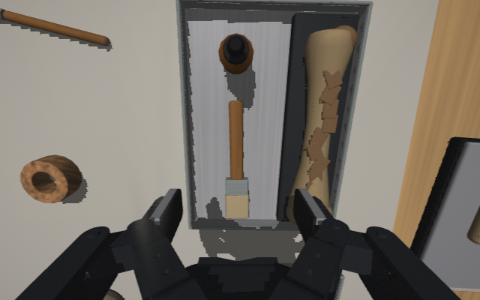

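The brush lies flat in the bone tray beside the bottle. Now the cork ring. It is round, so I keep this yaw.

>>> play_rows(steps=[[[-0.05, -0.6, 0, 0, 0, 0, 1], [-0.1, -1, 0, 0, 0, 0, 1], [-0.1, -1, 0, 0, 0, 0, 1], [-0.1, -1, 0, 0, 0, 0, 1], [-0.1, -1, 0, 0, 0, 0, 1], [-0.1, -1, 0, 0, 0, 0, 1], [-0.1, -1, 0, 0, 0, 0, 1], [-0.05, -0.8, 0.2, 0, 0, 0, 1], [-0.04, -0.5, 0.4, 0, 0, 0, 1], [0, 0, 0.3, 0, 0, 0, 1], [0, 0, 0, 0, 0, 0, 1], [0, 0, 0, 0, 0, 0, 1]]])

```text
time: 25.6
eef_pos: [424.9, 88.0, 55.0]
eef_rot: [0.717, 0.697, 0.0, 0.0]
contact_force: [0.3, -0.4, 0.4]
gripper_width: 85.5
grip_force: 0.0
```

```bash
python3 g.py 426.6 88.1 3 88.3; python3 -c "
from h import *
cv2.imwrite('pics/w4.png',cv2.resize(robot.capture('wrist')[:,:,::-1],(480,300)));print(proj('wrist',[[426.6,88.1,22]])*.75)"
```

```text
t25.60 pos [424.9  88.   55. ] psi 88.4 w85.5 grip0.0
shift now [0.01 0.07 2.08] at target yaw [0.01 0.07 2.08] turn [ 0.   -0.    0.02]
[[238.94926706 175.21877683]]
```

View pics/w4.png

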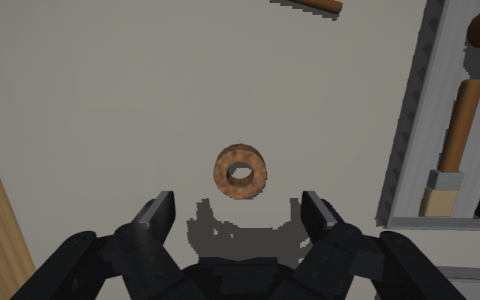

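The ring is at (240,172) against a predicted (239,175), about 2 mm off in +y. Nudge that way, descend and grip.

>>> play_rows(steps=[[[0.06, 0.07, 0.5, 0, 0, 0, 1], [0, 0, 0.7, 0, 0, 0, 1], [0, 0, 0.6, 0, 0, 0, 1], [0, 0, 0.2, 0, 0, 0, 1], [0, 0, 0, 0, 0, 0, 0.6], [0, 0, 0, 0, 0, 0, 0.3], [0, 0, 0, 0, 0, 0, 0], [0, 0, 0, 0, 0, 0, -0.5], [0, 0, 0, 0, 0, 0, -1], [0, 0, 0, 0, 0, 0, -1]]], squeeze=30)

```text
time: 26.9
eef_pos: [426.9, 89.5, 5.8]
eef_rot: [0.717, 0.697, 0.001, 0.001]
contact_force: [-0.7, 1.1, 6.1]
gripper_width: 46.4
grip_force: 31.3
```

>>> play_rows(steps=[[[0, 0, -0.3, 0, 0, 0, -1], [0, 0, -0.7, 0, 0, 0, -1], [0, 0, -0.8, 0, 0, 0, -1], [0, 0, -0.8, 0, 0, 0, -1], [0, 0, -0.4, 0, 0, 0, -1], [0, 0, 0, 0, 0, 0, -1]]])

```text
time: 27.65
eef_pos: [426.3, 89.5, 80.3]
eef_rot: [0.717, 0.697, 0.001, 0.0]
contact_force: [0.6, -0.6, 0.5]
gripper_width: 45.8
grip_force: 30.9
```

```bash
python3 g.py 661.2 -116.2 10 88.3
```

```text
t27.65 pos [426.3  89.5  80.3] psi 88.4 w45.8 grip30.9
shift now [-7.96  9.62  2.82] at target yaw [-7.94  9.64  2.81] turn [ 0.02 -0.    0.02]
```

>>> play_rows(steps=[[[-0.5, 0.6, 0, 0, 0, 0, -1], [-0.8, 1, 0, 0, 0, 0, -1], [-0.8, 1, 0, 0, 0, 0, -1], [-0.8, 1, 0, 0, 0, 0, -1], [-0.8, 1, 0, 0, 0, 0, -1], [-0.8, 1, 0, 0, 0, 0, -1], [-0.8, 1, 0, 0, 0, 0, -1], [-0.8, 1, 0, 0, 0, 0, -1], [-0.8, 0.9, 0, 0, 0, 0, -1], [-0.6, 0.8, 0, 0, 0, 0, -1], [-0.46, 0.52, 0, 0, 0, 0, -1], [0, 0, 0.5, 0, 0, 0, -1]]])

```text
time: 29.15
eef_pos: [667.1, -117.8, 67.2]
eef_rot: [0.717, 0.697, 0.0, 0.001]
contact_force: [-0.4, -0.4, 0.4]
gripper_width: 46.2
grip_force: 30.9
```

```bash
python3 g.py 661.2 -116.2 8.8 88.3
```

```text
t29.15 pos [ 667.1 -117.8   67.2] psi 88.3 w46.2 grip30.9
shift now [ 0.06 -0.24  2.34] at target yaw [ 0.06 -0.24  2.34] turn [0.02 0.01 0.01]
```

>>> play_rows(steps=[[[0, -0.1, 0.5, 0, 0, 0, -1], [0, -0.1, 0.6, 0, 0, 0, -1], [0, 0, 0.6, 0, 0, 0, -1], [0, 0, 0.3, 0, 0, 0, -1], [0, 0, 0.15, 0, 0, 0, -1], [0, 0, 0.05, 0, 0, 0, -1], [0, 0, 0, 0, 0, 0, -1], [0, 0, 0, 0, 0, 0, -1]]])

```text
time: 30.15
eef_pos: [661.3, -116.3, 12.9]
eef_rot: [0.717, 0.697, 0.0, 0.0]
contact_force: [0.6, -0.3, -0.2]
gripper_width: 46.3
grip_force: 30.9
```

>>> play_rows(steps=[[[0, 0, 0.08, 0, 0, 0, -1], [0, 0, 0.07, 0, 0, 0, -1], [0, 0, 0.03, 0, 0, 0, -1], [0, 0, 0, 0, 0, 0, -1]]])

```text
time: 30.65
eef_pos: [660.9, -116.3, 8.8]
eef_rot: [0.717, 0.697, -0.0, -0.0]
contact_force: [-2.6, 0.9, 4.8]
gripper_width: 46.2
grip_force: 31.3
```

>>> play_rows(steps=[[[0, 0, 0, 0, 0, 0, 0.2], [0, 0, 0, 0, 0, 0, 0.4], [0, 0, 0, 0, 0, 0, 0.6], [0, 0, -0.3, 0, 0, 0, 0.7], [0, 0, -0.8, 0, 0, 0, 0.7], [0, 0, -1, 0, 0, 0, 0.7], [0, 0, -1, 0, 0, 0, 0.7], [0, 0, 0, 0, 0, 0, 0.7]]])

```text
time: 31.65
eef_pos: [663.4, -116.9, 90.0]
eef_rot: [0.717, 0.697, 0.002, 0.003]
contact_force: [0.3, 0.4, -0.1]
gripper_width: 72.7
grip_force: 0.0
```

```bash
python3 g.py 438.9 -101.9 40 88.3; python3 -c "
from h import *
im=robot.capture('wrist')[:,:,::-1];cv2.imwrite('pics/w5.png',im);print(proj('wrist',[[661,-116.3,25]]), P('wrist')[1].round(3).tolist())"
```

```text
t31.65 pos [ 663.4 -116.9   90. ] psi 88.4 w72.7 grip0.0
shift now [ 0.35 -9.01  1.93] at target yaw [ 0.33 -8.99  2.  ] turn [0.11 0.02 0.02]
[[314.50834417 218.35418863]] [[1.0, 0.027, 0.004, 663.918], [-0.027, 0.956, 0.293, -42.071], [0.005, -0.293, 0.956, 230.99], [0.0, 0.0, 0.0, 1.0]]
```

View pics/w5.png

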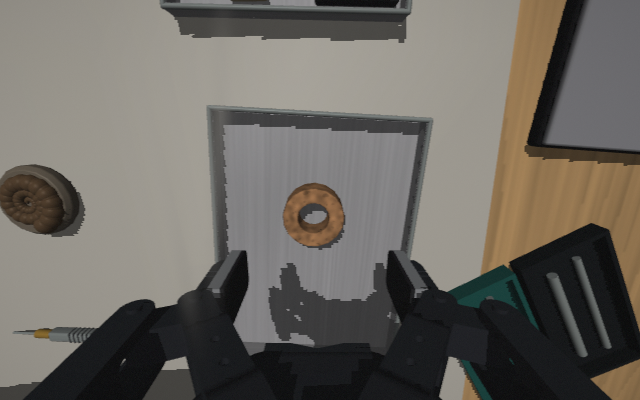

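The ring lies flat on the tray floor at (314,216). Now the ammonite.

>>> play_rows(steps=[[[0, -0.6, 0, 0, 0, 0, 1], [0.03, -1, 0, 0, 0, 0, 1], [0.04, -1, 0, 0, 0, 0, 1], [0.04, -1, 0, 0, 0, 0, 1], [0.04, -1, 0, 0, 0, 0, 1], [0.04, -1, 0, 0, 0, 0, 1], [0.04, -1, 0, 0, 0, 0, 1], [0.04, -1, 0.3, 0, 0, 0, 1], [0.04, -0.7, 0.6, 0, 0, 0, 1], [0.02, -0.5, 0.6, 0, 0, 0, 1], [0, -0.2, 0.3, 0, 0, 0, 1], [0, 0, 0, 0, 0, 0, 1]]])

```text
time: 33.2
eef_pos: [435.4, -101.5, 39.4]
eef_rot: [0.717, 0.697, -0.0, -0.001]
contact_force: [0.7, -0.0, 1.1]
gripper_width: 85.5
grip_force: 0.0
```

```bash
python3 g.py 438.9 -101.9 3 88.3; python3 -c "
from h import *
im=robot.capture('wrist')[:,:,::-1];cv2.imwrite('pics/w6.png',im);print(proj('wrist',[[438.9,-101.9,10],[438.9,-101.9,0]]))"
```

```text
t33.20 pos [ 435.4 -101.5   39.4] psi 88.4 w85.5 grip0.0
shift now [-0.01  0.14  1.46] at target yaw [-0.01  0.14  1.46] turn [-0.02 -0.01  0.02]
[[320.12005873 235.68558658]
 [319.95698181 229.9191664 ]]
```

View pics/w6.png

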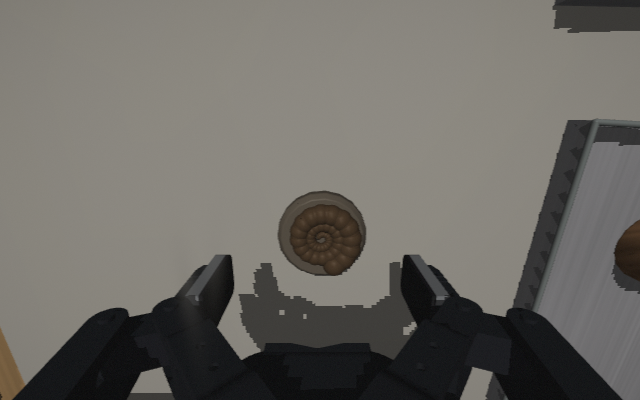

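The disc is centred at (322,233) against a predicted (320,235). Small correction, then a guarded descent.

>>> play_rows(steps=[[[0.05, 0.17, 0, 0, 0, 0, 0.8], [0, 0, 0.3, 0, 0, 0, 0.7], [0, 0, 0.4, 0, 0, 0, 0.7], [0, 0, 0.4, 0, 0, 0, 0.7], [0, 0, 0.2, 0, 0, 0, 0.7], [0, 0, 0.15, 0, 0, 0, 0.7], [0, 0, 0, 0, 0, 0, 0.7], [0, 0, 0, 0, 0, 0, 0.7]]])

```text
time: 34.25
eef_pos: [440.7, -100.6, 4.4]
eef_rot: [0.717, 0.697, 0.0, 0.0]
contact_force: [-0.2, -0.8, -0.5]
gripper_width: 72.8
grip_force: 0.0
```

>>> play_rows(steps=[[[0, 0, 0.1, 0, 0, 0, 0.7], [0, 0, 0.06, 0, 0, 0, 0.7], [0, 0, 0.06, 0, 0, 0, 0.7], [0, 0, 0, 0, 0, 0, 0.7], [0, 0, 0, 0, 0, 0, 0.7]]])

```text
time: 34.88
eef_pos: [440.4, -100.5, -1.4]
eef_rot: [0.717, 0.697, -0.0, -0.0]
contact_force: [0.4, 0.1, 0.3]
gripper_width: 72.5
grip_force: 0.0
```

>>> play_rows(steps=[[[0, 0, 0.05, 0, 0, 0, 0.6], [0, 0, 0.03, 0, 0, 0, 0.5], [0, 0, 0, 0, 0, 0, 0.4], [0, 0, 0, 0, 0, 0, 0.3], [0, 0, 0, 0, 0, 0, 0], [0, 0, 0, 0, 0, 0, -0.5], [0, 0, 0, 0, 0, 0, -0.5]]], squeeze=40)

```text
time: 35.75
eef_pos: [440.3, -100.5, -2.9]
eef_rot: [0.717, 0.697, -0.0, -0.0]
contact_force: [-3.3, 1.0, 5.1]
gripper_width: 55.7
grip_force: 41.0
```

>>> play_rows(steps=[[[0, 0, -0.2, 0, 0, 0, -0.5], [0, 0, -0.4, 0, 0, 0, -0.5], [0, 0, -0.7, 0, 0, 0, -0.5], [0, 0, -0.7, 0, 0, 0, -0.5], [0, 0, -0.7, 0, 0, 0, -0.5], [0, 0, -0.3, 0, 0, 0, -0.5], [0, 0, 0, 0, 0, 0, -0.5]]])

```text
time: 36.62
eef_pos: [440.9, -100.7, 72.2]
eef_rot: [0.717, 0.697, 0.0, 0.001]
contact_force: [-0.5, -1.0, -1.4]
gripper_width: 55.2
grip_force: 42.6
```

```bash
python3 g.py 661 -116 22 88.3
```

```text
t36.62 pos [ 440.9 -100.7   72.2] psi 88.4 w55.2 grip42.6
shift now [-0.37  8.82  2.02] at target yaw [-0.35  8.82  2.01] turn [0.02 0.01 0.02]
```

>>> play_rows(steps=[[[0, 0.5, 0, 0, 0, 0, -0.5], [-0.04, 0.9, 0, 0, 0, 0, -0.5], [-0.04, 0.9, 0, 0, 0, 0, -0.5], [-0.04, 0.9, 0, 0, 0, 0, -0.5], [-0.04, 0.9, 0, 0, 0, 0, -0.5], [-0.04, 0.9, 0, 0, 0, 0, -0.5], [-0.04, 0.9, 0, 0, 0, 0, -0.5], [-0.04, 0.9, 0, 0, 0, 0, -0.5], [-0.04, 0.8, 0, 0, 0, 0, -0.5], [-0.04, 0.7, 0, 0, 0, 0, -0.5], [-0.03, 0.5, 0, 0, 0, 0, -0.5], [0, 0, 0, 0, 0, 0, -0.5]]])

```text
time: 38.12
eef_pos: [660.6, -116.4, 70.7]
eef_rot: [0.717, 0.697, -0.0, -0.0]
contact_force: [-0.3, -0.4, -1.0]
gripper_width: 55.6
grip_force: 42.6
```

```bash
python3 g.py 661 -116 22 88.3; python3 -c "
from h import *
im=robot.capture('wrist')[:,:,::-1];cv2.imwrite('pics/w7.png',im);"
```

```text
t38.12 pos [ 660.6 -116.4   70.7] psi 88.4 w55.6 grip42.6
shift now [0.01 0.02 1.95] at target yaw [0.02 0.02 1.95] turn [-0.01 -0.    0.03]
```

View pics/w7.png

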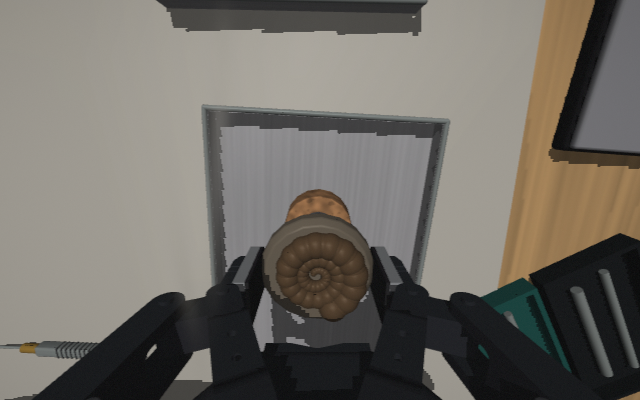

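The ammonite is held level, in line with the ring at column 318. Lower it.

>>> play_rows(steps=[[[0, 0, 0.4, 0, 0, 0, -0.5], [0, 0, 0.5, 0, 0, 0, -0.5], [0, 0, 0.4, 0, 0, 0, -0.5], [0, 0, 0.3, 0, 0, 0, -0.5], [0, 0, 0.12, 0, 0, 0, -0.5], [0, 0, 0.08, 0, 0, 0, -0.5], [0, 0, 0, 0, 0, 0, -0.5], [0, 0, 0, 0, 0, 0, -0.5]]])

```text
time: 39.17
eef_pos: [660.4, -116.5, 27.0]
eef_rot: [0.717, 0.697, 0.0, 0.0]
contact_force: [0.2, -0.6, -0.9]
gripper_width: 56.0
grip_force: 42.6
```

>>> play_rows(steps=[[[0, 0, 0.06, 0, 0, 0, -0.5], [0, 0, 0.04, 0, 0, 0, -0.5], [0, 0, 0, 0, 0, 0, -0.5], [0, 0, 0, 0, 0, 0, -0.5]]])

```text
time: 39.67
eef_pos: [660.1, -116.4, 24.1]
eef_rot: [0.717, 0.697, -0.0, -0.0]
contact_force: [1.0, 0.6, -0.2]
gripper_width: 55.4
grip_force: 42.6
```

>>> play_rows(steps=[[[0, 0, 0.05, 0, 0, 0, -0.5], [0, 0, 0.04, 0, 0, 0, -0.5], [0, 0, 0, 0, 0, 0, -0.5], [0, 0, 0, 0, 0, 0, -0.5]]])

```text
time: 40.17
eef_pos: [660.1, -116.5, 22.2]
eef_rot: [0.717, 0.697, 0.0, 0.0]
contact_force: [-1.7, 0.6, 2.1]
gripper_width: 55.3
grip_force: 42.9
```

>>> play_rows(steps=[[[0, 0, 0, 0, 0, 0, 0.32], [0, 0, 0, 0, 0, 0, 0.38], [0, 0, 0, 0, 0, 0, 0.5], [0, 0, 0, 0, 0, 0, 0.7], [0, 0, 0, 0, 0, 0, 0.9], [0, 0, -0.3, 0, 0, 0, 0.9], [0, 0, -0.8, 0, 0, 0, 0.9], [0, 0, -1, 0, 0, 0, 0.7], [0, 0, -0.8, 0, 0, 0, 0.4], [0, 0, 0, 0, 0, 0, 0]]])

```text
time: 41.42
eef_pos: [662.0, -116.9, 98.0]
eef_rot: [0.717, 0.697, 0.002, 0.003]
contact_force: [0.5, -0.5, 0.0]
gripper_width: 44.2
grip_force: 0.0
```

```bash
python3 g.py 438.2 -237.4 60 -4.5; python3 -c "
from h import *
im=robot.capture('wrist')[:,:,::-1];cv2.imwrite('pics/w8.png',im);print(proj('wrist',[[660.5,-116,35]]))"
```

```text
t41.42 pos [ 662.  -116.9   98. ] psi 88.4 w44.2 grip0.0
shift now [-5.06 -8.82  1.48] at target yaw [-8.55  5.51  1.52] turn [ 0.08 -0.05 23.22]
[[315.56606915 218.63725811]]
```

View pics/w8.png

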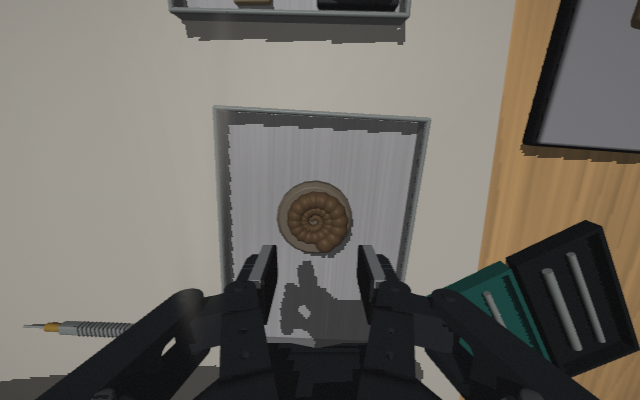

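The ammonite rests level and centred on the ring at (315,217). Now the pin vice.

>>> play_rows(steps=[[[-0.4, -0.7, 0, 0, 0, 0, 0], [-0.55, -0.95, 0, 0, 0, 0, 0], [-0.55, -0.95, 0, 0, 0, 0, 0], [-0.55, -0.95, 0, 0, 0, 0, 0], [-0.55, -0.95, 0, 0, 0, 0, 0], [-0.55, -0.95, 0, 0, 0, 0, 0], [-0.55, -0.95, 0, 0, 0, 0, 0], [-0.55, -0.95, 0, 0, 0, 0, 0], [-0.55, -0.95, 0, 0, 0, 0, 0], [-0.26, -0.52, 0, 0, 0, 0, 0], [0, 0, 0, 0, 0, 1, 0], [0, 0, 0, 0, 0, 1, 0]]])

```text
time: 42.98
eef_pos: [435.8, -236.5, 93.7]
eef_rot: [0.765, 0.644, -0.0, -0.0]
contact_force: [0.1, 0.1, 0.7]
gripper_width: 42.5
grip_force: 0.0
```

>>> play_rows(steps=[[[0, 0, 0.12, 0, 0, 1, 0], [0, 0, 0.12, 0, 0, 1, 0], [0, 0, 0.12, 0, 0, 1, 0], [0, 0, 0.12, 0, 0, 1, 0], [0, 0, 0.12, 0, 0, 1, 0], [0, 0, 0.12, 0, 0, 1, 0], [0, 0, 0.12, 0, 0, 1, 0], [0, 0, 0.12, 0, 0, 1, 0], [0, 0, 0.12, 0, 0, 1, 0], [0, 0, 0.12, 0, 0, 1, 0], [0, 0, 0.12, 0, 0, 1, 0], [0, 0, 0.12, 0, 0, 1, 0]]])

```text
time: 44.48
eef_pos: [436.0, -236.3, 57.6]
eef_rot: [0.961, 0.278, -0.0, -0.0]
contact_force: [-0.5, 0.4, -0.1]
gripper_width: 42.6
grip_force: 0.0
```

>>> play_rows(steps=[[[0, 0, 0, 0, 0, 1, 0], [0, 0, 0, 0, 0, 1, 0], [0, 0, 0, 0, 0, 1, 0], [0, 0, 0, 0, 0, 1, 0], [0, 0, 0, 0, 0, 1, 0], [0, 0, 0, 0, 0, 1, 0], [0, 0, 0, 0, 0, 1, 0], [0, 0, 0, 0, 0, 1, 0], [0, 0, 0, 0, 0, 1, 0], [0, 0, 0, 0, 0, 0.2, 0], [0, 0, 0, 0, 0, 0, 0]]])

```text
time: 45.85
eef_pos: [436.0, -236.5, 58.0]
eef_rot: [0.999, -0.038, -0.0, -0.0]
contact_force: [-0.5, -0.5, -0.3]
gripper_width: 42.5
grip_force: 0.0
```

```bash
python3 g.py 438.2 -237.4 2 -4.5; python3 -c "
from h import *
im=robot.capture('wrist')[:,:,::-1];cv2.imwrite('pics/w9.png',im);print(proj('wrist',[[499,-242.2,8],[438.2,-237.4,8]]))"
```

```text
t45.85 pos [ 436.  -236.5   58. ] psi -4.4 w42.5 grip0.0
shift now [0.09 0.03 2.24] at target yaw [0.09 0.03 2.24] turn [-0.01  0.01  0.04]
[[317.86633338 135.56693199]
 [317.49304489 222.69183747]]
```

View pics/w9.png

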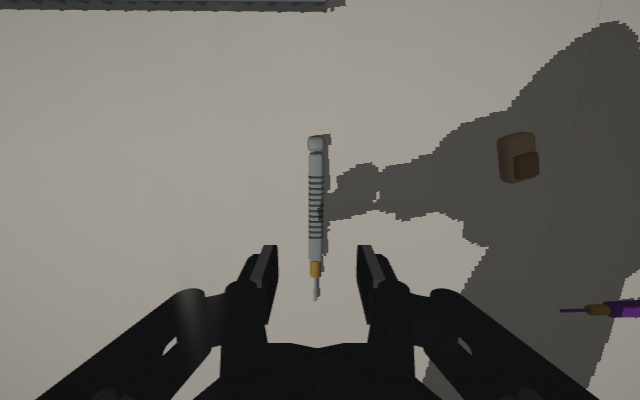

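The pin vice is aligned between the fingers at column 316. Descend and grip.

>>> play_rows(steps=[[[0.09, 0.02, 0.5, 0, 0, 0, 0], [0, 0, 0.7, 0, 0, 0, 0], [0, 0, 0.6, 0, 0, 0, 0], [0, 0, 0.3, 0, 0, 0, 0], [0, 0, 0.1, 0, 0, 0, 0], [0, 0, 0, 0, 0, 0, -0.4], [0, 0, 0, 0, 0, 0, -0.7], [0, 0, 0, 0, 0, 0, -1], [0, 0, 0, 0, 0, 0, -1], [0, 0, 0, 0, 0, 0, -1]]], squeeze=60)

```text
time: 47.15
eef_pos: [438.9, -237.8, 4.1]
eef_rot: [0.999, -0.038, 0.001, 0.0]
contact_force: [-0.8, 0.7, 5.7]
gripper_width: 7.7
grip_force: 59.3
```

>>> play_rows(steps=[[[0, 0, -0.3, 0, 0, 0, -1], [0, 0, -0.7, 0, 0, 0, -1], [0, 0, -0.8, 0, 0, 0, -1], [0, 0, -0.5, 0, 0, 0, -1], [0, 0, -0.2, 0, 0, 0, -1], [0, 0, 0, 0, 0, 0, -1]]])

```text
time: 47.9
eef_pos: [438.4, -237.4, 66.0]
eef_rot: [0.999, -0.038, 0.0, 0.0]
contact_force: [-0.0, -0.6, -0.5]
gripper_width: 7.4
grip_force: 58.6
```

```bash
python3 g.py 653.8 -210.9 8 -4.5
```

```text
t47.90 pos [ 438.4 -237.4   66. ] psi -4.4 w7.4 grip58.6
shift now [ 8.51 -1.72  2.32] at target yaw [ 8.51 -1.73  2.32] turn [ 0.   -0.01  0.02]
```

>>> play_rows(steps=[[[0.5, -0.1, 0, 0, 0, 0, -1], [0.9, -0.2, 0, 0, 0, 0, -1], [1, -0.2, 0, 0, 0, 0, -1], [1, -0.2, 0, 0, 0, 0, -1], [1, -0.2, 0, 0, 0, 0, -1], [1, -0.2, 0, 0, 0, 0, -1], [1, -0.2, 0, 0, 0, 0, -1], [0.9, -0.2, 0, 0, 0, 0, -1], [0.7, -0.12, 0, 0, 0, 0, -1], [0.5, -0.1, 0, 0, 0, 0, -1], [0, 0, 0.2, 0, 0, 0, -1], [0, 0, 0, 0, 0, 0, -1]]])

```text
time: 49.4
eef_pos: [652.5, -210.5, 59.4]
eef_rot: [0.999, -0.038, -0.001, -0.0]
contact_force: [0.3, -0.3, -0.1]
gripper_width: 7.8
grip_force: 58.6
```

```bash
python3 g.py 653.8 -210.9 7.1 -4.5
```

```text
t49.40 pos [ 652.5 -210.5   59.4] psi -4.4 w7.8 grip58.6
shift now [0.06 0.01 2.09] at target yaw [0.05 0.01 2.09] turn [-0.01  0.03  0.02]
```

>>> play_rows(steps=[[[0.05, 0, 0.4, 0, 0, 0, -1], [0, 0, 0.6, 0, 0, 0, -1], [0, 0, 0.5, 0, 0, 0, -1], [0, 0, 0.3, 0, 0, 0, -1], [0, 0, 0.15, 0, 0, 0, -1], [0, 0, 0.08, 0, 0, 0, -1], [0, 0, 0, 0, 0, 0, -1], [0, 0, 0, 0, 0, 0, -1]]])

```text
time: 50.4
eef_pos: [655.1, -211.1, 10.6]
eef_rot: [0.999, -0.038, 0.0, 0.0]
contact_force: [-0.3, 0.1, -0.3]
gripper_width: 7.5
grip_force: 58.6
```

>>> play_rows(steps=[[[0, 0, 0.07, 0, 0, 0, -1], [0, 0, 0.06, 0, 0, 0, -1], [0, 0, 0.03, 0, 0, 0, -1], [0, 0, 0, 0, 0, 0, -1]]])

```text
time: 50.9
eef_pos: [654.9, -211.0, 7.2]
eef_rot: [0.999, -0.038, -0.0, -0.0]
contact_force: [-2.8, 0.7, 6.2]
gripper_width: 7.7
grip_force: 59.4
```

Contact. Release, rise and back off towards the base so the cameras can see.

>>> play_rows(steps=[[[0, 0, 0, 0, 0, 0, -0.7], [0, 0, 0, 0, 0, 0, -0.5], [0, 0, 0, 0, 0, 0, -0.4], [0, 0, -0.3, 0, 0, 0, -0.4], [0, 0, -0.8, 0, 0, 0, -0.4], [0, 0, -1, 0, 0, 0, -0.4], [0, 0, -1, 0, 0, 0, -0.4], [0, 0, -1, 0, 0, 0, -0.4], [-0.5, 0.5, -1, 0, 0, 0, -0.4], [-0.9, 0.9, -0.5, 0, 0, 0, -0.4], [-1, 1, 0, 0, 0, 0, -0.4], [-1, 1, 0, 0, 0, 0, -0.4]]])

```text
time: 52.4
eef_pos: [563.3, -290.1, 148.6]
eef_rot: [0.999, -0.038, 0.001, 0.001]
contact_force: [-0.2, -0.5, 0.4]
gripper_width: 25.6
grip_force: 0.0
```

>>> play_rows(steps=[[[-1, 1, 0, 0, 0, 0, -0.4], [-1, 1, 0, 0, 0, 0, -0.4], [-1, 1, 0, 0, 0, 0, -0.4], [-0.5, 1, 0, 0, 0, 0, -0.4], [-0.5, 1, 0, 0, 0, 0, -0.4], [0, 0.5, 0, 0, 0, 0, -0.4], [0, 0, 0, 0, 0, 0, -0.4]]])

```text
time: 53.28
eef_pos: [453.7, -419.2, 147.2]
eef_rot: [0.999, -0.039, 0.001, 0.0]
contact_force: [0.3, -0.2, -0.0]
gripper_width: 25.9
grip_force: 0.0
```

```bash
python3 - <<'E'
from h import *
t=robot.capture("top")[100:260,125:405,::-1]; s=robot.capture("side")[105:255,250:450,::-1]
cv2.imwrite("pics/fin.png",np.vstack([cv2.resize(t,(525,300),interpolation=cv2.INTER_CUBIC),cv2.resize(s,(525,300),interpolation=cv2.INTER_CUBIC)]))
print(robot.observe()["time"])
E
```

```text
53.375
```

View pics/fin.png

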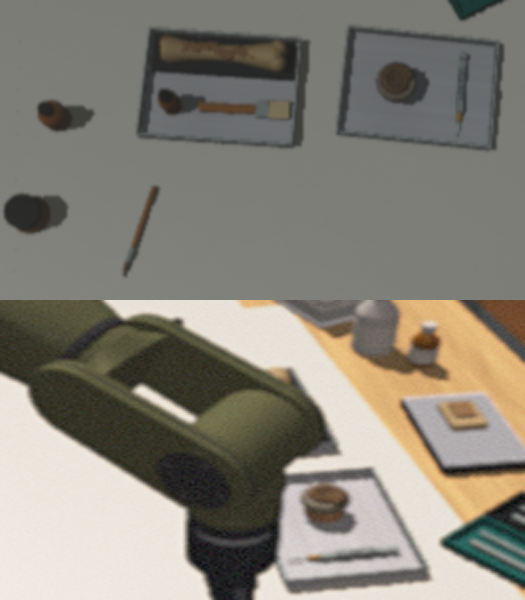

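The top view (upper half) shows the bottle (170,100) and brush (245,108) on the bare floor of the bone tray. The ammonite on its ring (397,82) and the vice (461,95) are in the other tray. The three items to leave alone have not moved. Handing in.

```bash
python3 -c "
from bench import robot
print(robot.job_done())"
```

```text
the job is handed in; nothing more can be done
None
```

Both trays are made up as asked and the job was handed in at about 53 s. The last pictures show all five pieces in place and the three other items unmoved, but the hand-in gave no verdict.

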